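# Set and lock the dip-tube length stop

### The job

On the tube-length gauge, push the red stop along its rail until it drops into the notch beside the yellow disc, so that its white pointer points at that disc. Then press the black button on top of the stop down flush to lock it there. Only push and press: do not grip the stop, do not press the button before the stop is seated at the yellow disc, and leave the things standing round the gauge where they are.

Things in the scene. Friction and masses are not known exactly. Their poses are not given: they have to be found in the camera images.
- gauge: gauge fixed to the table: aluminium base 142 x 380 x 12 mm (x -84 to +58 mm). Origin on the table, on the rail's centre line, midway between the ends; y runs along the rail (robot's left when unturned), x away from the robot, discs on the -x side. Notched strip top 20 mm, two rods' tops (x = +-36 mm) 26 mm, end blocks (at y = +-182 mm, 16 mm thick) 33 mm above the table
- carriage (a joint): position of the red stop along the rail, m: 0 = its centre at gauge y = -100 mm, growing to gauge +y (left), to 0.195. Starts at 0 to 0.035. About 1 N friction; a spring ball drops into each of three notches, at 0.060, 0.110, 0.160: within about 3 mm of one it draws the stop in and centres it (the push force dips); pushing out again takes 8 to 12 N. Captive, cannot be lifted
- pointer (a point): point below the white pointer on the robot side of the red stop, 70 mm from the rail's centre line, at disc height; over a disc's centre when the stop is seated in that disc's notch. The stop is 92 mm across the rail, 56 mm along it (centred on this point's gauge y), from 22 to 56 mm above the table
- push_right (a point): centre of the flat right-hand end face of the stop (facing gauge -y, 92 mm across, from 28 to 56 mm above the table); push here towards gauge +y
- plate_right: black rubber plate, 92 x 6 x 28 mm, that forms the right-hand (gauge -y) end of the stop; origin at its centre
- plate_left: the same at the left-hand (gauge +y) end of the stop; origin at its centre. Touching both plates at once counts as gripping the stop
- lock_top (a point): centre of the top of the black lock button on the middle of the stop, 24 mm across, standing 8 mm proud of a steel collar 34 mm across; the top is 68 mm above the table when up, 60 mm (flush with the collar) when down
- lock_button (a joint): how far the lock button is pressed, m: 0 up, 0.008 fully down and flush. Takes about 3 N and stays where it is left
- disc_yellow: yellow disc, 18 mm across and 2.5 mm thick, set in the gauge's base beside the notch that is wanted; origin at the centre of its underside, 12 mm above the table. The three discs stand at the three notches in any order
- disc_blue: blue disc beside another notch, like the yellow one
- disc_green: green disc beside another notch, like the yellow one
- dosing_cup: loose light grey dosing cup, 65 mm across, 68 mm high, to the left of the gauge; origin at its underside; leave alone
- concentrate: loose white bottle with blue cap, 56 mm across, 190 mm high, to the left of the gauge; origin at its underside; leave alone
- scrub_brush: loose wooden scrub brush, 61 x 154 x 46 mm, to the right of the gauge; origin at its underside; leave alone
- marker: loose marker pen, 17 x 135 x 16 mm, to the right of the gauge; origin at its underside; leave alone

How it is judged:
By the outcome, as a careful person would: the job done as asked, in the order asked, and still so for the second after the job is handed in, with the robot touching nothing.
It also fails if it takes over 48 s, if anything falls off the work surface, if the arm or the gripper's body presses on something with over 40 N, if the wrist force passes 120 N, or if a joint passes its speed limit or range.

### The arm

A 6-joint arm with a two-finger parallel gripper is mounted at the origin on a cart in front of the work surface, level with it; the furniture and walls round the work are solid. World frame = base frame: x ahead of the robot, y to its left, z up, the work surface at z = 0. Lengths are in mm, angles in rad, forces in N, time in s.
With the tool pointing down it reaches from about 275 to 850 mm from the base axis. Payload 5.2 kg.
Tool frame: the origin (TCP) lies on the centre line of the jaws, within the pads' length; the fingertips stand ahead of it and the grasp point (between the pads) lies 2 mm behind it (tip_extent is the z of the fingertips in the tool frame, in mm); z points along the fingers, x is the direction in which the jaws open and shut, and the axes are right-handed (so a half turn about z gives the same grasp; the last joint's range is limited). The gripper opens to 85 mm and grips with 20 to 120 N. Pads are 22 mm wide; open, the fingers measure 114 mm over their backs; the gripper's body (76 mm by 85 mm) begins 54 mm behind the grasp point. The pads swing forward as they close: fully open they stand 13 mm farther back than shut.
Start: joints at [-1.442, 0.259, 1.535, -0, 1.348, -0.203], TCP at [179.181, -519.999, 248.31] pointing down, gripper open.
Joint ranges: [-3.14, 3.14], [-0.91, 2.08], [0.19, 2.58], [-1.22, 4.36], [0.22, 2.71], [-3.12, 3.12]. Speed limits (rad/s): [2.57, 2.57, 3.14, 3.14, 3.14, 3.14].

### API

Orientations are given as a 3x3 rotation matrix whose columns are the frame's x, y, z axes.
In Python, from cell import sense, snapshot, hand_in, recognise, trace, tip_extent gives the robot as it stands. The module is installed in compiled form; this text tells all that it offers.
- The arm moves only by the shell command python3 -m handwheel 'ROWS' [OPENING] [FORCE]. ROWS is JSON, a list of rows, each a list of 6 numbers: the shift along the tool's x, y, z in mm, then the turn, a rotation vector about the tool's x, y, z in degrees. A call has 1 to 5 rows; each row shifts and turns the commanded pose from where the row before left it, along the tool's axes as they then stand; what a row does not reach is not made up. A row lasts 1/10 s, in which the tool goes at most 50 mm and 8.59 degrees, less where a joint would pass 70% of its speed; a pose out of reach is approached as far as the arm can. A call is refused whole if a number of a shift passes 50 or a number of a turn 8.59, either way. A call with a gripper value outside its range is refused whole. OPENING is the closure in counts, from 0 (fully open) to 255 (shut), set as the call begins (- or left out, the last holds). The fingers move at their own pace and stop on an object; FORCE is the grip in N (left out, the last holds). Time passes only in rows, so rows that do not move let the fingers close. It gives the time, the measured TCP pose, the force and the opening at its end, in the units of the state.
- sense(): the state, without advancing time (a new reading comes with each control period).
- snapshot(name): name is "scene" or "top" or "wrist"; returns a dict with "image" (420x560x3 uint8, red, green, blue), "depth" (420x560 float32, mm along the optical axis (not along the pixel's ray), 0 where there is no reading), "intrinsics" (3x3 intrinsics, pixels), "rvec" (rotation vector, rad) and "tvec" (3), from world to camera coordinates, as OpenCV has them. Camera axes: x right, y down, z forward; pixel columns grow to the right and rows downward; lengths in mm; the calibration is good to about 2 mm. A picture is of the moment at which its call begins.
- hand_in(): hands the job in, once; it reports no verdict.
Trained networks look in the newest picture that a camera, given by its name, has taken for a name from the list of things; names that differ only in an ending like _2 or _b are one class to them, and where a whole thing is asked for, a point or a joint stands for the part that bears it (a point fixed in the world has none). Each returns a list of dicts, best first, with "p" (0 to 1); they miss things now and then, are a little off and sometimes report something else, mostly with a low value. They report only what shows in the picture. A call takes as long as a camera call.
- recognise(name, camera): "at" ([column, row] in pixels, amid what is visible of it).
- trace(name, camera): "region" (420x560 bool, what is visible of it) and "at" ([column, row] in pixels, amid what is visible of it).
The state is a dict: "time": time; "joints": joint angles; "dq": joint speeds; "effort": joint torques, N m; "position": TCP position; "orientation": TCP orientation; "wrist_force": force on the tool from outside, world axes, zero at the start; "moment": the same for the moment, N m; "width": finger opening in mm.
Only numpy, scipy, OpenCV 4.12 (cv2) and the standard library are available. Lean on these libraries where they do the work, as an engineer would, in place of code of your own. Each camera call takes 0.05 s, during which the arm holds its last target.

## Working session

There is one attempt and no reset: what is moved stays moved. The work goes in short steps, Python scripts to look and compute and a shell command to move; the robot and the scene stay as the last step left them, time stands still between calls to the robot, and variables do not carry over. Pictures are saved under pics/ and viewed, and the job is handed in when it is done.

```bash
mkdir -p pics
cat > h.py <<'E'
import numpy as np, cv2
from cell import *
def save(n,f,s=None):
    s=s or snapshot(n); cv2.imwrite('pics/'+f,s['image'][:,:,::-1]); return s
def unproj(s,px,z=None,d=None):
    K=s['intrinsics'];R=cv2.Rodrigues(np.array(s['rvec'],float))[0];t=np.array(s['tvec'],float).ravel()
    r=np.linalg.inv(K)@np.array([px[0],px[1],1.])
    if d is None:
        c=-R.T@t; w=R.T@r; d=(z-c[2])/w[2]
    return R.T@(r*d-t)
E
python3 - <<'E'
from h import *
s=save('scene','s0.png');t=save('top','t0.png')
st=sense();print(st['time'],st['position'],st['orientation'],st['width'],tip_extent, st['wrist_force'])
for n,z in [('disc_yellow',14.5),('disc_blue',14.5),('disc_green',14.5),('lock_top',68),('pointer',14),('plate_right',56),('plate_left',56),('push_right',42),('gauge',12),('dosing_cup',68),('concentrate',190),('scrub_brush',46),('marker',16)]:
    for r in recognise(n,'top')[:2]: print(n,r['p'],r['at'],unproj(t,r['at'],z).round(1))
E
```

```text
0.1 [ 179.12139414 -519.54063451  247.52787981] [[ 3.25758945e-01 -9.45452828e-01 -2.44149959e-04]
 [-9.45451357e-01 -3.25758877e-01  1.69864484e-03]
 [-1.68552259e-03 -3.22516843e-04 -9.99998527e-01]] 85.32949522238057 17.0 [-0.43107727 -0.19591062 -0.63783257]
disc_blue 0.67 [294.1, 228.8] [498.1 -76.5  14.5]
lock_top 0.66 [292.8, 228.8] [496.9 -70.   68. ]
lock_top 0.41 [304.8, 230.3] [493.6 -99.   68. ]
pointer 0.65 [305.5, 224.3] [ 509.9 -105.6   14. ]
pointer 0.51 [272.6, 222.3] [514.1 -21.6  14. ]
plate_right 0.4 [314.6, 230.6] [ 493.3 -124.1   56. ]
plate_left 0.59 [292.9, 225.7] [504.7 -70.9  56. ]
push_right 0.65 [305.2, 229.0] [ 497.3 -102.4   42. ]
gauge 0.63 [272.9, 223.7] [510.6 -22.4  12. ]
dosing_cup 0.87 [163.7, 189.5] [588.9 243.5  68. ]
concentrate 0.6 [144.0, 222.0] [505.5 251.5 190. ]
scrub_brush 0.64 [382.5, 233.9] [ 487.  -293.6   46. ]
marker 0.8 [375.0, 266.2] [ 405.3 -282.4   16. ]
marker 0.19 [165.0, 187.9] [599.  253.8  16. ]
```

View pics/s0.png

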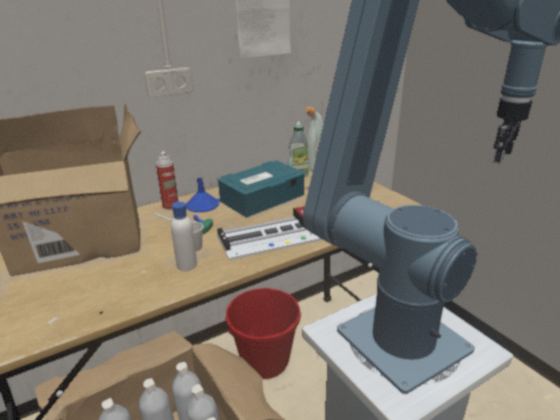

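View pics/t0.png

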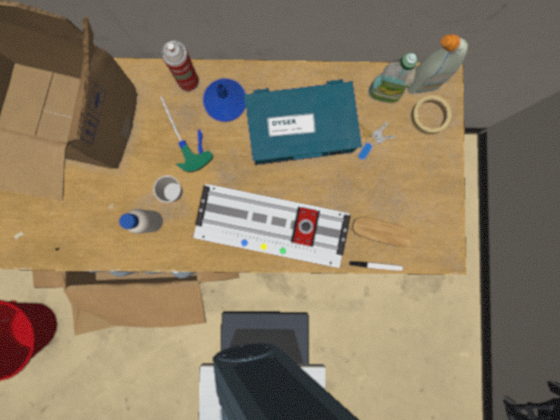

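Run:
```python
import cv2
a=cv2.imread('pics/t0.png')[150:310,120:420];cv2.imwrite('pics/t0z.png',cv2.resize(a,(800,427),interpolation=cv2.INTER_CUBIC))
```

```text
(no output)
```

View pics/t0z.png

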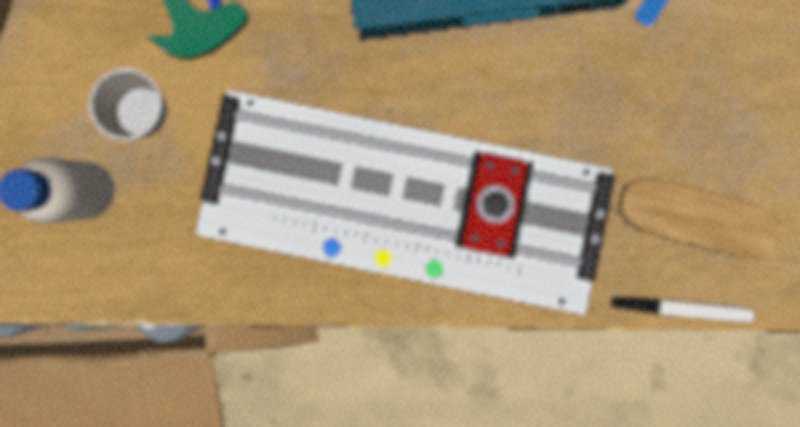

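Yellow is the middle disc (crop 383,258), the stop is at crop (495,203), right of green. Now the gauge pose.

```bash
cat >> h.py <<'E'
def discs(s,near=None):
    hsv=cv2.cvtColor(s['image'],cv2.COLOR_RGB2HSV);out={}
    for n,lo,hi in [('yellow',(24,120,120),(36,255,255)),('green',(45,90,90),(85,255,255)),('blue',(100,120,120),(125,255,255))]:
        m=cv2.inRange(hsv,lo,hi);k,l,st,c=cv2.connectedComponentsWithStats(m)
        out[n]=[(c[i].round(1).tolist(),int(st[i,4]),unproj(s,c[i],14.5).round(1).tolist()) for i in range(1,k) if st[i,4]>8]
    return out
E
python3 - <<'E'
from h import *
t=snapshot('top')
for k,v in discs(t).items(): print(k,[x for x in v if 300<x[2][0]<600 and -200<x[2][1]<200])
print(unproj(t,[120+495/2.667,150+203/2.667],68))
E
```

```text
yellow [([263.2, 246.2], 24, [453.1, 1.7, 14.5])]
green [([282.3, 250.3], 26, [443.1, -47.0, 14.5])]
blue [([243.9, 242.2], 23, [462.7, 50.8, 14.5])]
[ 503.70509333 -100.93087344   68.        ]
```

Run:
```python
from h import *
a=np.arctan2(-.945,.326); d=np.array([313.3,360.5])/12
for i in range(12):
    x=np.array([np.cos(a),np.sin(a)]); y=np.array([np.sin(a),-np.cos(a)])
    print([round(d@x),round(d@y)]); a+=np.radians(5)
```

```text
[-20, -34]
[-17, -36]
[-14, -37]
[-10, -38]
[-7, -39]
[-3, -40]
[0, -40]
[3, -40]
[7, -39]
[10, -38]
[14, -37]
[17, -36]
```

```bash
python3 -m handwheel '[[-20,-34,0,0,0,-5],[-17,-36,0,0,0,-5],[-14,-37,0,0,0,-5],[-10,-38,0,0,0,-5]]' 255 20
python3 -m handwheel '[[-7,-39,0,0,0,-5],[-3,-40,0,0,0,-5],[0,-40,0,0,0,-5],[3,-40,0,0,0,-5]]'
python3 -m handwheel '[[7,-39,0,0,0,-5],[10,-38,0,0,0,-5],[14,-37,0,0,0,-5],[17,-36,0,0,0,-5],[0,0,0,0,0,0]]'
python3 - <<'E'
from h import *
s=save('wrist','w0.png');st=sense();print(st['position'],st['orientation'].round(4) if hasattr(st['orientation'],'round') else st['orientation'],st['width'])
for k,v in discs(s).items(): print(k,v)
for n in ['lock_top','push_right','plate_right','plate_left']:
    for r in recognise(n,'wrist')[:2]: print(n,r, unproj(s,r['at'],68 if 'lock' in n else 56))
E
```

```text
time: 1.2
position: [282.9, -398.9, 248.4]
orientation: [[0.632, -0.775, 0.0], [-0.775, -0.632, -0.0], [0.0, -0.0, -1.0]]
wrist_force: [0.9, 0.3, -0.8]
width: 27.9
time: 1.6
position: [387.9, -278.1, 248.6]
orientation: [[0.859, -0.512, 0.0], [-0.512, -0.859, -0.001], [0.001, 0.0, -1.0]]
wrist_force: [-0.2, -0.5, 0.1]
width: 0.1
time: 2.1
position: [493.6, -156.8, 248.3]
orientation: [[0.983, -0.184, 0.001], [-0.184, -0.983, 0.001], [0.001, -0.002, -1.0]]
wrist_force: [-0.7, -0.6, 0.0]
width: 0.2
[ 492.32760648 -158.51803898  248.23728332] [[ 9.824e-01 -1.868e-01  1.000e-04]
 [-1.868e-01 -9.824e-01  1.000e-04]
 [ 1.000e-04 -1.000e-04 -1.000e+00]] 0.0680578543220404
yellow [([211.9, 44.1], 236, [452.5, 0.2, 14.5])]
green [([214.5, 95.1], 209, [443.0, -48.5, 14.5])]
blue [([454.1, 229.8], 521, [696.5, -255.0, 14.5])]
lock_top {'at': [279.9, 136.0], 'p': 0.66} [ 505.35739406 -100.89418696   68.        ]
push_right {'at': [278.5, 134.2], 'p': 0.98} [504.23191366 -99.6479275   56.        ]
push_right {'at': [212.2, 46.0], 'p': 0.59} [458.73357488 -10.900106    56.        ]
plate_right {'at': [282.0, 157.5], 'p': 0.76} [ 503.4953008  -122.97194851   56.        ]
plate_left {'at': [279.4, 111.7], 'p': 0.88} [509.02125127 -78.84476384  56.        ]
```

View pics/w0.png

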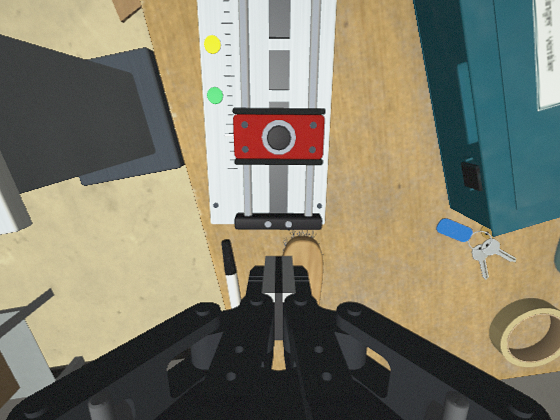

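Stop centre is at gauge y ≈ -79, seated target is +10; the fingers are right of the stop and on the centre line. I'll lower them there.

```bash
python3 -m handwheel '[[0,0,45,0,0,0],[0,0,45,0,0,0],[0,0,40,0,0,0],[0,0,30,0,0,0],[0,0,15,0,0,0]]'
python3 -m handwheel '[[0,0,11,0,0,0],[0,0,0,0,0,0]]'
python3 - <<'E'
from h import *
s=save('wrist','w1.png');st=sense();print(st['position'],tip_extent)
d=s['depth']
for k,v in discs(s).items(): print(k,v)
for r in range(90,270,12): print(r,[unproj(s,(c,r),d=d[r,c]).round(0).tolist() for c in (270,279,290)])
E
```

```text
time: 2.85
position: [488.9, -160.8, 70.6]
orientation: [[0.981, -0.194, -0.004], [-0.194, -0.981, 0.002], [-0.004, -0.001, -1.0]]
wrist_force: [-0.6, -0.7, -0.3]
width: -0.3
time: 3.05
position: [490.2, -160.9, 61.3]
orientation: [[0.981, -0.193, -0.002], [-0.193, -0.981, 0.001], [-0.002, -0.001, -1.0]]
wrist_force: [-0.3, 1.1, -0.0]
width: 0.1
[ 490.97657752 -161.05326029   62.30397903] 17.0
yellow []
green [([145.9, 62.5], 1003, [443.5, -48.5, 14.5])]
blue []
90 [[503.0, -76.0, 54.0], [507.0, -77.0, 55.0], [511.0, -78.0, 53.0]]
102 [[502.0, -81.0, 54.0], [506.0, -81.0, 54.0], [510.0, -82.0, 55.0]]
114 [[501.0, -85.0, 54.0], [505.0, -86.0, 60.0], [509.0, -87.0, 59.0]]
126 [[500.0, -90.0, 60.0], [504.0, -90.0, 59.0], [508.0, -91.0, 60.0]]
138 [[500.0, -94.0, 68.0], [503.0, -94.0, 67.0], [507.0, -95.0, 67.0]]
150 [[499.0, -98.0, 67.0], [502.0, -99.0, 67.0], [506.0, -100.0, 66.0]]
162 [[498.0, -103.0, 67.0], [501.0, -103.0, 67.0], [506.0, -104.0, 67.0]]
174 [[497.0, -107.0, 68.0], [501.0, -108.0, 67.0], [505.0, -109.0, 68.0]]
186 [[496.0, -113.0, 60.0], [499.0, -114.0, 59.0], [504.0, -115.0, 59.0]]
198 [[494.0, -120.0, 55.0], [498.0, -121.0, 54.0], [503.0, -121.0, 55.0]]
210 [[493.0, -125.0, 55.0], [497.0, -126.0, 55.0], [502.0, -127.0, 55.0]]
222 [[489.0, -142.0, 20.0], [493.0, -144.0, 19.0], [500.0, -145.0, 19.0]]
234 [[487.0, -150.0, 20.0], [492.0, -151.0, 19.0], [498.0, -152.0, 19.0]]
246 [[485.0, -157.0, 19.0], [491.0, -158.0, 19.0], [497.0, -159.0, 19.0]]
258 [[488.0, -150.0, 50.0], [492.0, -151.0, 51.0], [497.0, -152.0, 50.0]]
```

View pics/w1.png

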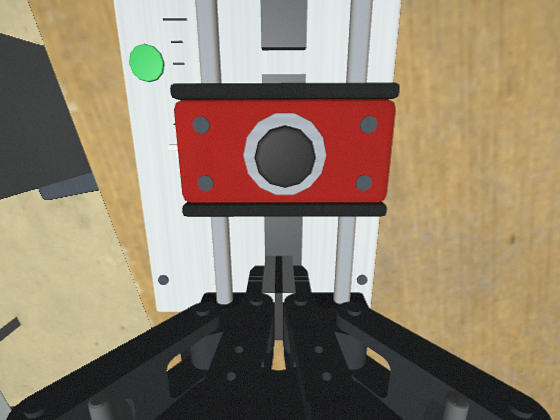

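Fingers sit ~21 mm short of the stop's right plate (plate edge row 215, fingertips row ~257). Approaching, then pushing.

```bash
python3 -m handwheel '[[1,-10,3,0,0,0],[0,-8,0,0,0,0],[0,-4,0,0,0,0],[0,-4,0,0,0,0],[0,-4,0,0,0,0]]'
python3 -m handwheel '[[0,-6,0,0,0,0],[0,-6,0,0,0,0],[0,-6,0,0,0,0],[0,-6,0,0,0,0]]'
python3 -m handwheel '[[0,-5,0,0,0,0],[0,-3,0,0,0,0],[0,0,0,0,0,0],[0,0,0,0,0,0]]'
cat > g.py <<'E'
from h import *
O=np.array([519.3,-23.0]);Y=np.array([.1915,.9815]);X=np.array([.9815,-.1915])
def G(p): d=np.array(p[:2])-O; return (d@X).round(1),(d@Y).round(1)
if __name__=='__main__':
    import sys
    s=save('wrist',sys.argv[1]);st=sense();print(st['time'],st['position'],'TCP gauge',G(st['position']),'F',np.array(st['wrist_force']).round(1))
    for k,v in discs(s).items(): print(k,[(x,G(x[2])) for x in v])
    for r in recognise('lock_top','wrist')[:1]: print(r,G(unproj(s,r['at'],68)))
E
python3 g.py w2.png
```

```text
time: 3.6
position: [498.4, -131.0, 59.9]
orientation: [[0.982, -0.19, 0.001], [-0.19, -0.982, -0.001], [0.001, 0.001, -1.0]]
wrist_force: [-1.3, -2.6, 1.2]
width: -0.0
time: 4.0
position: [503.0, -107.1, 59.4]
orientation: [[0.982, -0.191, 0.001], [-0.191, -0.982, -0.0], [0.001, 0.0, -1.0]]
wrist_force: [0.7, -1.1, 0.2]
width: -0.0
time: 4.4
position: [503.8, -99.0, 59.0]
orientation: [[0.982, -0.191, -0.001], [-0.191, -0.982, 0.001], [-0.001, -0.001, -1.0]]
wrist_force: [1.0, -0.6, -1.5]
width: 0.2
4.45 [503.76728158 -99.06525883  59.02193287] TCP gauge (np.float64(-0.7), np.float64(-77.6)) F [ 0.5 -0.4 -0.1]
yellow [(([144.5, 89.9], 954, [453.1, 0.7, 14.5]), (np.float64(-69.5), np.float64(10.6)))]
green [(([155.6, 184.8], 709, [443.4, -47.8, 14.5]), (np.float64(-69.7), np.float64(-38.9)))]
blue [(([555.8, 386.1], 121, [673.2, -238.1, 14.5]), (np.float64(192.2), np.float64(-181.6)))]
{'at': [282.3, 207.9], 'p': 0.88} (np.float64(0.6), np.float64(-36.4))
```

View pics/w2.png

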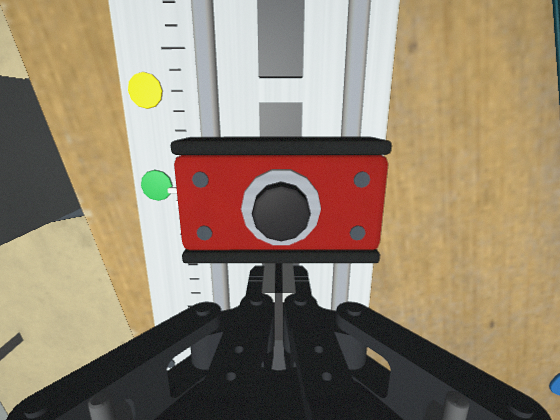

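Stop is at the green notch, pointer next to green (row 187). Push on toward yellow, reading force.

```bash
python3 -m handwheel '[[0,-3,0,0,0,0],[0,-3,0,0,0,0],[0,-3,0,0,0,0],[0,-4,0,0,0,0],[0,-5,0,0,0,0]]'
python3 -m handwheel '[[0,-5,0,0,0,0],[0,-5,0,0,0,0],[0,-5,0,0,0,0],[0,-4,0,0,0,0]]'
python3 -m handwheel '[[0,-3,0,0,0,0],[0,-2,0,0,0,0],[0,0,0,0,0,0],[0,0,0,0,0,0]]'
python3 g.py w3.png
```

```text
time: 5.0
position: [507.3, -81.8, 59.1]
orientation: [[0.982, -0.191, -0.001], [-0.191, -0.982, 0.0], [-0.001, 0.0, -1.0]]
wrist_force: [-1.2, -2.2, -2.0]
width: -0.0
time: 5.4
position: [511.1, -62.6, 59.2]
orientation: [[0.982, -0.19, -0.0], [-0.19, -0.982, 0.0], [-0.0, -0.0, -1.0]]
wrist_force: [-1.7, -3.1, -2.5]
width: 0.2
time: 5.8
position: [512.6, -58.2, 59.6]
orientation: [[0.982, -0.191, 0.001], [-0.191, -0.982, 0.0], [0.001, -0.0, -1.0]]
wrist_force: [-0.3, -0.8, -0.4]
width: 0.1
5.85 [512.60141782 -58.37141831  59.57202004] TCP gauge (np.float64(0.2), np.float64(-36.0)) F [-0.9 -0.1  0.2]
yellow [(([152.7, 170.1], 756, [453.1, 1.1, 14.5]), (np.float64(-69.6), np.float64(11.0)))]
green [(([162.7, 252.4], 593, [443.6, -47.6, 14.5]), (np.float64(-69.6), np.float64(-38.6)))]
blue [(([140.6, 72.4], 990, [462.5, 49.8, 14.5]), (np.float64(-69.7), np.float64(60.6))), (([554.5, 417.1], 41, [684.3, -228.1, 14.5]), (np.float64(201.2), np.float64(-169.7)))]
{'at': [276.9, 208.1], 'p': 0.84} (np.float64(-0.7), np.float64(5.1))
```

View pics/w3.png

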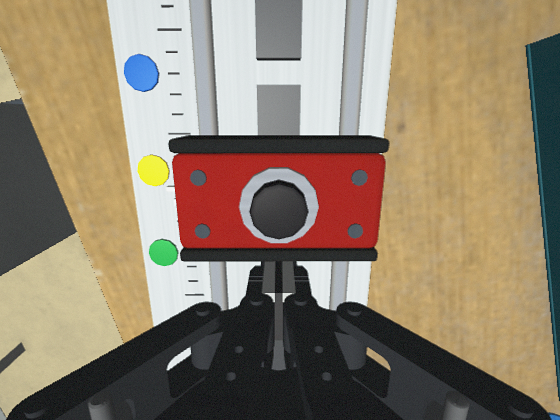

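Pointer still below the yellow disc; ~7 mm remain. Small steps, watching for the force dip.

```bash
python3 -m handwheel '[[0,-2,0,0,0,0],[0,-1,0,0,0,0],[0,-1,0,0,0,0]]' | grep -E 'pos|force'
python3 -m handwheel '[[0,-1,0,0,0,0],[0,0,0,0,0,0]]'| grep -E 'pos|force'
python3 -m handwheel '[[0,-1,0,0,0,0],[0,0,0,0,0,0]]'| grep -E 'pos|force'
python3 g.py w4.png
```

```text
position: [513.0, -54.4, 59.4]
wrist_force: [0.6, 1.6, -0.1]
position: [513.0, -53.3, 59.3]
wrist_force: [0.2, -0.3, -0.1]
position: [513.2, -52.4, 59.3]
wrist_force: [0.0, 0.5, -0.7]
6.65 [513.25658725 -52.4532229   59.30466627] TCP gauge (np.float64(-0.3), np.float64(-30.1)) F [0.9 0.3 0.4]
yellow [(([154.4, 180.4], 711, [452.9, 1.3, 14.5]), (np.float64(-69.8), np.float64(11.1)))]
green [(([164.6, 261.3], 576, [443.6, -47.6, 14.5]), (np.float64(-69.6), np.float64(-38.6)))]
blue [(([143.1, 84.8], 954, [462.5, 49.8, 14.5]), (np.float64(-69.7), np.float64(60.6)))]
{'at': [280.2, 203.1], 'p': 0.74} (np.float64(0.1), np.float64(13.1))
```

View pics/w4.png

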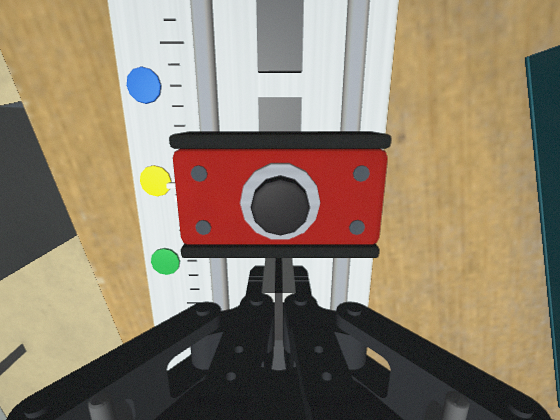

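Stop jumped ahead of the fingers to the pointer-at-yellow position (pointer row ~185, disc row 180, seen obliquely), force ~0. Backing off, rising and verifying.

```bash
python3 -m handwheel '[[0,8,0,0,0,0],[0,8,0,0,0,0],[0,0,-35,0,0,0],[0,0,-45,0,0,0],[0,0,-40,0,0,0]]' | grep -E 'pos|force'
python3 -m handwheel '[[0,0,0,0,0,0],[0,0,0,0,0,0]]'| grep -E 'pos|force'
python3 g.py w5.png
python3 - <<'E'
from h import *
from g import G
s=save('top','t5.png')
print({k:[(x,G(x[2])) for x in v if abs(G(x[2])[0])<90 and abs(G(x[2])[1])<100] for k,v in discs(s).items()})
a=cv2.imread('pics/w5.png')[100:300,130:370];cv2.imwrite('pics/w5z.png',cv2.resize(a,(720,600),interpolation=cv2.INTER_CUBIC))
E
```

```text
position: [509.9, -69.1, 180.8]
wrist_force: [1.1, 0.2, -0.0]
position: [510.7, -69.1, 180.4]
wrist_force: [0.4, -0.1, -0.8]
7.45 [509.74821241 -68.63786846 179.01387334] TCP gauge (np.float64(-0.6), np.float64(-46.6)) F [-1.2  0.3 -0.3]
yellow [(([201.5, 136.1], 279, [452.7, 0.9, 14.5]), (np.float64(-69.9), np.float64(10.7)))]
green [(([205.5, 189.1], 242, [443.3, -47.9, 14.5]), (np.float64(-69.8), np.float64(-39.0)))]
blue [(([197.2, 77.1], 329, [462.2, 49.6, 14.5]), (np.float64(-69.9), np.float64(60.3))), (([473.1, 320.7], 583, [695.8, -249.7, 14.5]), (np.float64(216.6), np.float64(-188.7)))]
{'at': [280.2, 137.1], 'p': 0.92} (np.float64(1.6), np.float64(13.3))
{'yellow': [], 'green': [(([282.6, 250.3], 27, [443.3, -47.6, 14.5]), (np.float64(-69.9), np.float64(-38.7)))], 'blue': [(([243.9, 242.2], 23, [462.7, 50.8, 14.5]), (np.float64(-69.7), np.float64(61.6)))]}
```

View pics/w5z.png

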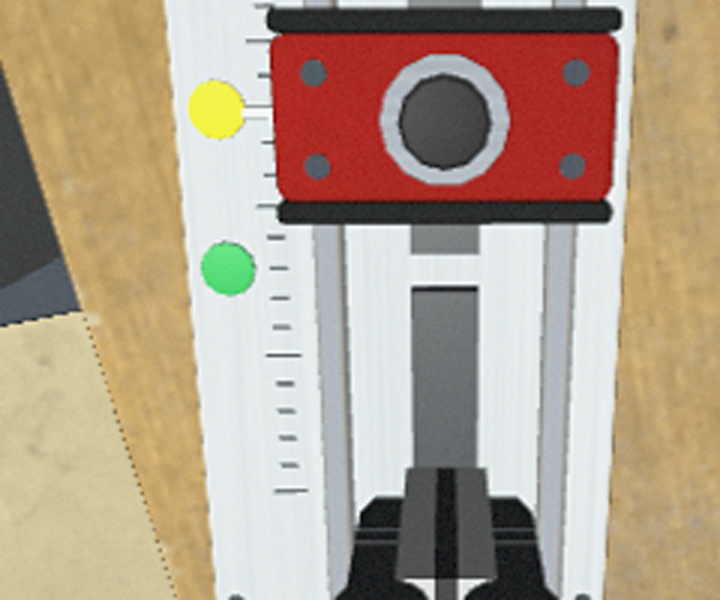

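Pointer lies over the yellow disc's centre (crop row 110 vs disc 109): seated. Now over the button.

```bash
python3 -m handwheel '[[0,-28,0,0,0,0],[1,-30,0,0,0,0],[0,0,35,0,0,0],[0,0,30,0,0,0],[0,0,20,0,0,0]]' | grep -E 'pos|force'
python3 -m handwheel '[[0,0,0,0,0,0],[0,0,0,0,0,0]]'| grep -E 'pos|force'
python3 g.py w6.png
python3 - <<'E'
from h import *
s=save('scene','s6.png')
a=s['image'][180:280,180:380,::-1];cv2.imwrite('pics/s6z.png',cv2.resize(a,(800,400),interpolation=cv2.INTER_CUBIC))
E
```

```text
position: [520.1, -10.7, 90.8]
wrist_force: [-0.4, -0.6, -0.9]
position: [521.6, -11.4, 93.5]
wrist_force: [0.1, 0.8, 0.4]
8.3 [522.48342935 -11.64896719  94.46787394] TCP gauge (np.float64(1.0), np.float64(11.8)) F [ 1.2 -0.7 -0.5]
yellow [(([180.1, 228.9], 435, [453.0, 1.4, 14.5]), (np.float64(-69.7), np.float64(11.3)))]
green [(([186.3, 290.8], 366, [443.5, -47.4, 14.5]), (np.float64(-69.7), np.float64(-38.5)))]
blue [(([172.9, 158.0], 539, [462.5, 50.1, 14.5]), (np.float64(-69.7), np.float64(60.9)))]
{'at': [278.3, 247.9], 'p': 0.79} (np.float64(-0.4), np.float64(20.7))
```

View pics/w6.png

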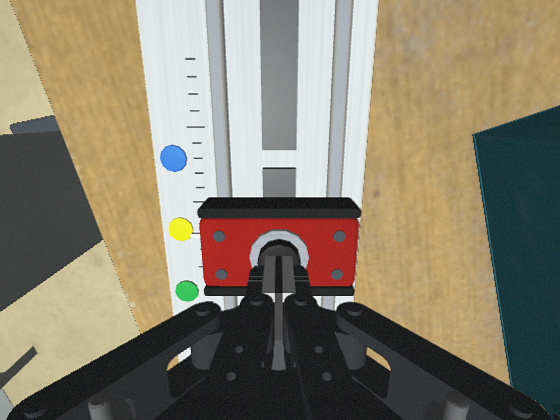

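View pics/s6z.png

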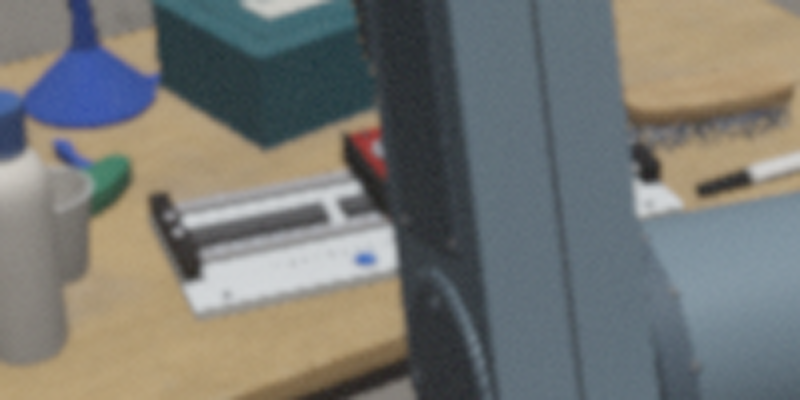

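Fingertips cover the button. Pressing slowly.

```bash
python3 -m handwheel '[[0,0,4,0,0,0],[0,0,4,0,0,0],[0,0,2,0,0,0],[0,0,2,0,0,0]]' | grep -E 'pos|force'
python3 -m handwheel '[[0,0,2,0,0,0],[0,0,2,0,0,0],[0,0,0,0,0,0]]'| grep -E 'pos|force'
python3 -m handwheel '[[0,0,1,0,0,0],[0,0,0,0,0,0]]'| grep -E 'pos|force'
python3 -m handwheel '[[0,0,1,0,0,0],[0,0,0,0,0,0]]'| grep -E 'pos|force'
```

```text
position: [522.3, -11.5, 82.5]
wrist_force: [-0.9, 0.2, 2.7]
position: [522.2, -11.5, 78.0]
wrist_force: [0.7, 0.7, 0.0]
position: [522.2, -11.5, 77.2]
wrist_force: [0.3, -0.5, 0.8]
position: [522.3, -11.5, 77.0]
wrist_force: [-2.9, 0.4, 7.5]
```

```bash
python3 -m handwheel '[[0,0,1,0,0,0],[0,0,0,0,0,0],[0,0,0,0,0,0]]'| grep -E 'pos|force'
python3 -m handwheel '[[0,0,-4,0,0,0],[0,0,-10,0,0,0],[0,0,-30,0,0,0],[0,0,-45,0,0,0],[0,25,-20,0,0,0]]' | grep -E 'pos|force'
python3 -m handwheel '[[0,35,0,0,0,0],[0,0,0,0,0,0],[0,0,0,0,0,0]]'| grep -E 'pos|force'
python3 g.py w7.png
python3 - <<'E'
from h import *
s=snapshot('wrist');d=s['depth']
r=recognise('lock_top','wrist')[0];c,rr=map(int,r['at'])
def h(x,y): return unproj(s,(x,y),d=np.median(d[y-1:y+2,x-1:x+2]))[2].round(1)
print('row',[h(c+k,rr) for k in range(-40,41,4)]); print('col',[h(c,rr+k) for k in range(-28,29,4)])
a=s['image'][rr-90:rr+90,c-120:c+120,::-1];cv2.imwrite('pics/w7z.png',cv2.resize(a,(800,600),interpolation=cv2.INTER_CUBIC))
E
```

```text
position: [522.3, -11.5, 77.0]
wrist_force: [-4.2, 0.4, 15.5]
position: [519.3, -34.7, 188.2]
wrist_force: [1.7, 0.1, 0.7]
position: [510.6, -70.8, 184.4]
wrist_force: [-0.1, 0.7, 0.3]
10.65 [510.56709715 -70.13866999 184.16582246] TCP gauge (np.float64(0.5), np.float64(-47.9)) F [ 0.8 -0.5  0.1]
yellow [(([202.6, 134.2], 272, [452.7, 0.9, 14.5]), (np.float64(-69.9), np.float64(10.7)))]
green [(([206.4, 186.8], 238, [443.1, -48.0, 14.5]), (np.float64(-70.0), np.float64(-39.1)))]
blue [(([198.4, 75.9], 319, [462.2, 49.7, 14.5]), (np.float64(-70.0), np.float64(60.4))), (([472.1, 317.5], 575, [695.9, -249.9, 14.5]), (np.float64(216.8), np.float64(-188.9)))]Traceback (most recent call last):
  File "<stdin>", line 3, in <module>
IndexError: list index out of range
```

Run:
```python
from h import *
s=snapshot('wrist');d=s['depth'];c,rr=280,135
def h(x,y): return unproj(s,(x,y),d=np.median(d[y-1:y+2,x-1:x+2]))[2].round(1)
print('row',[h(c+k,rr) for k in range(-40,41,4)]); print('col',[h(c,rr+k) for k in range(-28,29,4)])
a=s['image'][rr-90:rr+90,c-120:c+120,::-1];cv2.imwrite('pics/w7z.png',cv2.resize(a,(800,600),interpolation=cv2.INTER_CUBIC))
```

```text
row [np.float64(55.1), np.float64(55.0), np.float64(55.1), np.float64(55.3), np.float64(55.2), np.float64(58.5), np.float64(59.3), np.float64(59.5), np.float64(59.1), np.float64(58.5), np.float64(59.0), np.float64(59.3), np.float64(59.0), np.float64(59.5), np.float64(58.8), np.float64(55.8), np.float64(55.3), np.float64(55.7), np.float64(55.0), np.float64(54.7), np.float64(54.9)]
col [np.float64(55.5), np.float64(53.1), np.float64(54.8), np.float64(59.1), np.float64(59.5), np.float64(59.0), np.float64(59.3), np.float64(59.0), np.float64(59.5), np.float64(59.2), np.float64(59.4), np.float64(59.1), np.float64(59.2), np.float64(58.6), np.float64(54.5)]
```

View pics/w7z.png

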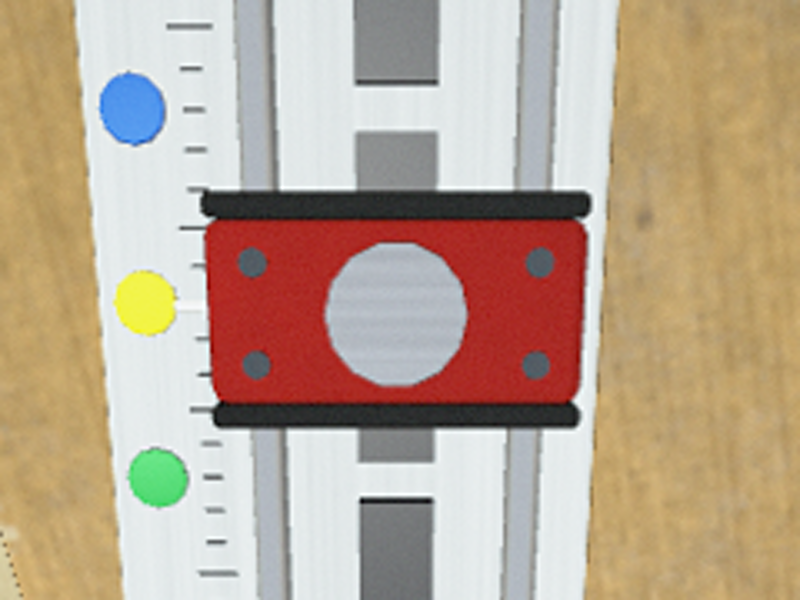

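Button and collar measure the same height (~59 mm), and the pointer is at the yellow disc. The robot is clear, so I'm handing in.

```bash
python3 -c "
from cell import *
print(hand_in())"
```

```text
the job is handed in; nothing more can be done
None
```

I pushed the red stop with the closed fingers, on its right-hand plate only. It went past the green notch and dropped into the one beside the yellow disc. I then pressed the lock button from above and backed the arm off. It was handed in at about 10.7 s.

**Last checks**
- **Seating:** the final wrist picture shows the white pointer at the yellow disc. As the stop dropped in, it moved ahead of the fingers and the push force fell to about 0 N.
- **Lock button:** the fingertips stopped on the collar at about 15 N. Depth then read about 59 mm right across button and collar, against 60 mm expected, so the button is flush.
- **Robot:** it was clear of everything, with wrist force about 0 N.

**Disagreed, failed or not checked**
- **Button position:** the network's estimate read about 2.5 mm too far along the rail in the seated position, and had the same offset at the green notch. I took this as a fixed offset in the estimate.
- **Button after pressing:** the network no longer found the button, and in the picture it looks the same grey as the collar. The flush check therefore rests on the depth readings and the stop at the collar.
- **Surrounding objects:** I took no final picture of the things standing round the gauge. The fingers stayed well clear of them and no unexpected force showed.

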